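# Clear the returned goods off the shop counter

## Task

Clear the returned goods off the counter: push every white carton with the teal band through the red sprung flap so that it drops into the returns box and the flap swings shut behind it, and hang each upright pack by the hole in its tab on the display hook of its own colour (yellow pack on the yellow hook, blue pack on the blue hook). Leave the mug, the paint can and the screwdriver where they are.

Things in the scene. Friction and masses are not known exactly. Their poses are not given: they have to be found in the camera images.
- returns_box: Fixed grey steel returns box, 240 mm wide, 360 deep, 238 high, clear roof, closed but for the doorway in its front wall (6 mm thick). Origin: on the counter below the middle of the doorway, on the wall's outer face. +x points into the box, y across, z up. Inside is a slippery slide down to the back (22 degrees), down which a carton pushed its whole length past the wall slides away.
- doorway (a point): Middle of the doorway, on the outer face of the front wall, level with the tray's top, 160 mm above the counter (the slide lies 12 mm lower here); axes as the returns box. The doorway is 100 mm wide (y from -50 to +50 mm), its top edge 66 mm above this point, with a yellow surround.
- tray (a point): Point 70 mm before the doorway at the height of the steel tray's flat top, 160 mm above the counter; axes as the returns box. The tray is 160 mm wide with cheeks 12 mm high along both sides, open at the robot's end; its flat part runs from 140 to 30 mm before the wall, and from there the slide leads down through the doorway.
- flap (a joint): Red flap that closes the doorway from the inside, hinged along its top edge; 0 = hanging shut, grows as it swings inwards and up, stop at 1.45 rad. A weak spring shuts it (about 0.1 N at its lower edge to start it, 0.6 N when wide open).
- carton1_center (a point): Centre of carton 1: white lamp carton with a teal band, 100 mm long (x) by 46 by 46 mm, 0.2 to 0.33 kg, lying on the counter. Axes along its edges, x lengthwise. Two or three of the three cartons are present; they need not stay on the same face.
- carton2_center (a point): Centre of carton 2: white lamp carton with a teal band, 100 mm long (x) by 46 by 46 mm, 0.2 to 0.33 kg, lying on the counter. Axes along its edges, x lengthwise. Two or three of the three cartons are present; they need not stay on the same face.
- carton3_center (a point): Centre of carton 3: white lamp carton with a teal band, 100 mm long (x) by 46 by 46 mm, 0.2 to 0.33 kg, lying on the counter. Axes along its edges, x lengthwise. Two or three of the three cartons are present; they need not stay on the same face.
- yellow_pack_center (a point): Centre of the box part of the yellow hanging pack, 50 mm above its underside: a box 52 mm wide (y), 38 mm thick (x), 100 mm high, about 0.15 kg, standing upright on the counter, with a white tab on top (5 mm thick, 46 mm wide, 36 mm high, in the middle of the thickness). Either side may face the robot.
- yellow_pack_hole (a point): Centre of the hole in the yellow pack's tab, 18 mm above the top of the box part (68 mm above its centre). The hole goes through along x (the thickness), 24 mm wide and 20 mm high.
- yellow_hook_mid (a point): Point on the centre line of the yellow display hook's peg, 45 mm out from its post, 242 mm above the counter. Fixed yellow stand: base 105 by 90 by 8 mm, post 24 mm wide, 248 mm high; the straight round steel peg, 8 mm thick, sticks out 85 mm from the post along -x, rising 9 degrees to its free end. x points level from the free end to the post, z up.
- yellow_hook_tip (a point): Free end of the yellow hook's peg, 85 mm out from the post, 248 mm above the counter. Axes as the hook's.
- yellow_hook: The yellow hook's stand; origin on the counter below the root of the peg, at the front face of the post; axes as the hook's other points.
- blue_pack_center (a point): Centre of the box part of the blue hanging pack, 50 mm above its underside: a box 52 mm wide (y), 38 mm thick (x), 100 mm high, about 0.15 kg, standing upright on the counter, with a white tab on top (5 mm thick, 46 mm wide, 36 mm high, in the middle of the thickness). Either side may face the robot.
- blue_pack_hole (a point): Centre of the hole in the blue pack's tab, 18 mm above the top of the box part (68 mm above its centre). The hole goes through along x (the thickness), 24 mm wide and 20 mm high.
- blue_hook_mid (a point): Point on the centre line of the blue display hook's peg, 45 mm out from its post, 242 mm above the counter. Fixed blue stand: base 105 by 90 by 8 mm, post 24 mm wide, 248 mm high; the straight round steel peg, 8 mm thick, sticks out 85 mm from the post along -x, rising 9 degrees to its free end. x points level from the free end to the post, z up.
- blue_hook_tip (a point): Free end of the blue hook's peg, 85 mm out from the post, 248 mm above the counter. Axes as the hook's.
- blue_hook: The blue hook's stand; origin on the counter below the root of the peg, at the front face of the post; axes as the hook's other points.
- mug: Bystander: blue mug 76 mm across, 90 mm high, origin at the centre of its underside. Leave alone.
- paint_can: Bystander: green-labelled can 80 mm across, 110 mm high, origin at the centre of its underside. Leave alone.
- screwdriver: Bystander: screwdriver lying on the counter; origin under its middle, x along it. Leave alone.

How it is judged:
At the end, for the whole second after the job is handed in: Every carton present is inside the returns box, its centre no higher than about the sill; the flap is shut (under 0.15 rad) and still; each pack hangs upright (within 20 degrees) on the peg of its own colour, hole centre between post and tip, within 16 mm sideways of the peg (x of carton1_center in the frame of returns_box between 0.015 and 0.355 m and y of carton1_center in the frame of returns_box between -0.115 and 0.115 m and z of each of carton1_center, carton2_center, carton3_center in the frame of returns_box below 0.165 m and x of carton2_center in the frame of returns_box between 0.015 and 0.355 m and y of carton2_center in the frame of returns_box between -0.115 and 0.115 m and x of carton3_center in the frame of returns_box between 0.015 and 0.355 m and y of carton3_center in the frame of returns_box between -0.115 and 0.115 m and value of joint flap below 0.15 rad and velocity of joint flap below 0.3 rad/s and x of yellow_pack_hole in the frame of yellow_hook between -0.085 and 0 m and y of yellow_pack_hole in the frame of yellow_hook between -0.016 and 0.016 m and z of yellow_pack_hole in the frame of yellow_hook between 0.215 and 0.256 m and angle between each of yellow_pack_hole, blue_pack_hole's own z axis and vertical below 0.35 rad and x of blue_pack_hole in the frame of blue_hook between -0.085 and 0 m and y of blue_pack_hole in the frame of blue_hook between -0.016 and 0.016 m and z of blue_pack_hole in the frame of blue_hook between 0.215 and 0.256 m); the robot touches nothing.
It fails at once if the mug is moved more than 30 mm (distance of mug from where it was at the start of the episode above 0.03 m).
It fails at once if the paint can is moved more than 30 mm (distance of paint_can from where it was at the start of the episode above 0.03 m).
It fails at once if the screwdriver is moved more than 30 mm (distance of screwdriver from where it was at the start of the episode above 0.03 m).
Of carton1, carton2, carton3 only 2 to 3 are there at a start; the rules pass over those that are not, and their reading is None.
At some moment in a run one of carton1, carton2, carton3 may be knocked a few centimetres aside while the robot is not near it.
It also fails if it takes over 210 s, if anything falls off the work surface, if the arm or the gripper's body presses on something with over 40 N, if the wrist force passes 120 N, or if a joint passes its speed limit or range.

## Robot

A 6-joint arm with a two-finger parallel gripper is mounted at the origin on the work surface. World frame = base frame: x ahead of the robot, y to its left, z up, the work surface at z = 0. Lengths are in m, angles in rad, forces in N, time in s.
With the tool pointing down it reaches from about 0.3 to 0.775 m from the base axis. Payload 14.6 kg.
Tool frame: the origin (TCP) lies at the very end of the fingers, on their centre line; the grasp point (between the pads) lies 19 mm behind it; z points along the fingers, x is the direction in which the jaws open and shut, and the axes are right-handed (so a half turn about z gives the same grasp; the last joint's range is limited). The gripper opens to 94 mm and grips with 3 to 60 N. Pads are 16 mm wide; open, the fingers measure 119 mm over their backs; the gripper's body (75 mm by 177 mm) begins 78 mm behind the grasp point.
Start: joints at [1.139, 0.3, 1.521, -0, 1.321, -0.067], TCP at [0.196, 0.514, 0.205] pointing down, gripper open.
Joint ranges: [-3.03, 3.03], [-0.79, 2.21], [0.23, 2.52], [-1.04, 4.18], [0, 3.07], [-2.55, 2.55]. Speed limits (rad/s): [2.22, 2.22, 2.57, 3.14, 3.14, 3.14].

## Interface

Orientations are given as [roll, pitch, yaw] about the fixed x, y, z axes, in that order (R = Rz(yaw) Ry(pitch) Rx(roll)).
In Python, from station import ctrl gives the robot as it stands.
- The arm moves only by the shell command python3 -m inch 'ROWS' [FORCE]. ROWS is JSON, one flat list of numbers, 7 for each row, row after row: the shift along the tool's x, y, z in cm, then the turn, a rotation vector about the tool's x, y, z in rad, then the opening, from 0 (shut) to 1 (fully open). In form: [tx, ty, tz, wx, wy, wz, claw, tx, ty, tz, wx, wy, wz, claw, ...]. A call has 1 to 20 rows; each row shifts and turns the commanded pose from where the row before left it, along the tool's axes as they then stand; what a row does not reach is not made up. A row lasts 1/8 s, in which the tool goes at most 62.5 mm and 10.7 degrees, less where a joint would pass 70% of its speed; a pose out of reach is approached as far as the arm can. A call is refused whole if a number of a shift passes 6.25 or a number of a turn 0.188, either way. A call with a gripper value outside its range is refused whole. The fingers move at their own pace and stop on an object; FORCE is the grip in N (left out, the last holds). Time passes only in rows, so rows that do not move let the fingers close. It gives the time, the measured TCP pose, the force and the opening at its end, in the units of the state.
- ctrl.get_obs(): the state, without advancing time (a new reading comes with each control period).
- ctrl.camera(name): name is "scene" or "top" or "wrist"; returns (picture, depth): 400x640x3 uint8, red, green, blue; 400x640 float32, m along the optical axis (not along the pixel's ray), 0 where there is no reading.
- ctrl.camera_params(name): a dict with "vertical_fov" (degrees; the focal length in pixels is half the picture's height over the tangent of half this angle, whatever the lens; pixels are square), "cx", "cy" (the principal point, pixels), "camera_from_world" (4x4, takes a point from world to camera coordinates); the wrist camera has in their place "mount" (4x4, takes a point from camera to tool coordinates, whose origin is the TCP and whose axes are the tool frame's). Camera axes: x right, y down, z forward; pixel columns grow to the right and rows downward; lengths in m; the calibration is good to about 2 mm. A picture is of the moment at which its call begins: read the wrist's pose just before it. camera_params takes no time and is no camera call.
- ctrl.hand_in(): hands the job in, once; it reports no verdict.
Trained networks look in the newest picture that a camera, given by its name, has taken for a name from the list of things; names that differ only in an ending like _2 or _b are one class to them, and where a whole thing is asked for, a point or a joint stands for the part that bears it (a point fixed in the world has none). Each returns a list of dicts, best first, with "score" (0 to 1); they miss things now and then, are a little off and sometimes report something else, mostly with a low value. They report only what shows in the picture. A call takes as long as a camera call.
- ctrl.spot_in(camera, label): "bbox" ([centre column, centre row, width, height] in pixels, round what is visible of it).
- ctrl.place_of(camera, label): "centre" ([column, row] in pixels: a listed point, or the origin of a listed thing).
The state is a dict: "time_s": time; "qpos": joint angles; "joint_vel": joint speeds; "tau": joint torques, N m; "ee_pos": TCP position; "eef_rot": TCP orientation; "force": force on the tool from outside, world axes, zero at the start; "moment": the same for the moment, N m; "grip_width": finger opening in m.
Only numpy, scipy, OpenCV 4.12 (cv2) and the standard library are available. Lean on these libraries where they do the work, as an engineer would, in place of code of your own. Each camera call takes 0.05 s, during which the arm holds its last target. There are 200 camera calls.

## Working session

There is one attempt and no reset: what is moved stays moved. The work goes in short steps, Python scripts to look and compute and a shell command to move; the robot and the scene stay as the last step left them, time stands still between calls to the robot, and variables do not carry over. Pictures are saved under pics/ and viewed, about 12 in all and at most 16, crops included, and the job is handed in when it is done.

```bash
ls; mkdir -p pics; python3 - <<'E'
from station import ctrl
import cv2
o=ctrl.get_obs();print(o['time_s'],o['ee_pos'],o['eef_rot'],o['grip_width'])
for c in("scene","top"):
    p,d=ctrl.camera(c);cv2.imwrite(f'pics/{c}0.png',p[:,:,::-1])
    q=ctrl.camera_params(c);print(c,q)
    for l in("carton1_center","yellow_pack_center","yellow_pack_hole","blue_pack_hole","yellow_hook_tip","blue_hook_tip","returns_box"):
        print(l,[(round(r['score'],2),[round(x) for x in r['centre']]) for r in ctrl.place_of(c,l)[:4]])
print(ctrl.camera_params("wrist"))
E
```

```text
pics
0.0 [0.19610316 0.51356673 0.20490325] [-3.14152163e+00  1.15197333e-03  1.20601124e+00] 0.09373700421043737
scene {'vertical_fov': 55.36171879982817, 'cx': 321.36191039569485, 'cy': 201.04199179782913, 'camera_from_world': array([[ 0.61817432,  0.78588656,  0.0155829 , -0.30513373],
       [ 0.67096235, -0.51724083, -0.53129225, -0.31326789],
       [-0.40947533,  0.33888676, -0.84704529,  1.44603617],
       [ 0.        ,  0.        ,  0.        ,  1.        ]])}
carton1_center [(0.84, [276, 236]), (0.58, [406, 128])]
yellow_pack_center [(0.82, [206, 233])]
yellow_pack_hole [(0.93, [199, 218])]
blue_pack_hole [(0.57, [227, 249]), (0.28, [421, 141])]
yellow_hook_tip [(0.97, [314, 198])]
blue_hook_tip [(0.61, [261, 232])]
returns_box [(0.83, [413, 169]), (0.46, [206, 230])]
top {'vertical_fov': 55.834395128823644, 'cx': 312.85143942284293, 'cy': 196.70148108622337, 'camera_from_world': array([[-0.02216308, -0.99975306, -0.00161641, -0.04866447],
       [-0.98824253,  0.0221525 , -0.15128107,  0.57845505],
       [ 0.15127952, -0.00175545, -0.98848947,  1.03595985],
       [ 0.        ,  0.        ,  0.        ,  1.        ]])}
carton1_center [(0.61, [355, 222]), (0.31, [374, 171])]
yellow_pack_center [(0.71, [415, 267]), (0.23, [180, 206])]
yellow_pack_hole [(0.58, [425, 270])]
blue_pack_hole [(0.63, [414, 220])]
yellow_hook_tip [(0.57, [325, 180]), (0.18, [391, 164])]
blue_hook_tip [(0.79, [396, 179]), (0.47, [372, 167])]
returns_box [(0.69, [409, 219]), (0.63, [180, 206])]
{'vertical_fov': 61.052926095394696, 'cx': 319.8178816814815, 'cy': 203.8192880854412, 'mount': array([[ 9.99999325e-01,  6.89862576e-04,  9.35336799e-04,
        -1.39753546e-03],
       [-9.11323166e-04,  9.64885527e-01,  2.62669164e-01,
        -7.59983495e-02],
       [-7.21287314e-04, -2.62669839e-01,  9.64885504e-01,
        -1.79728159e-01],
       [ 0.00000000e+00,  0.00000000e+00,  0.00000000e+00,
         1.00000000e+00]])}
```

View pics/scene0.png

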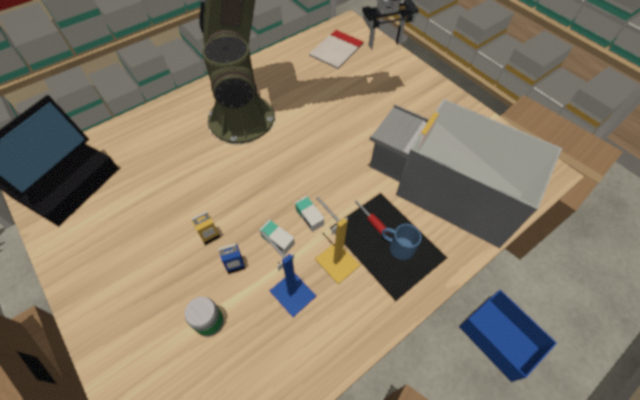

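View pics/top0.png

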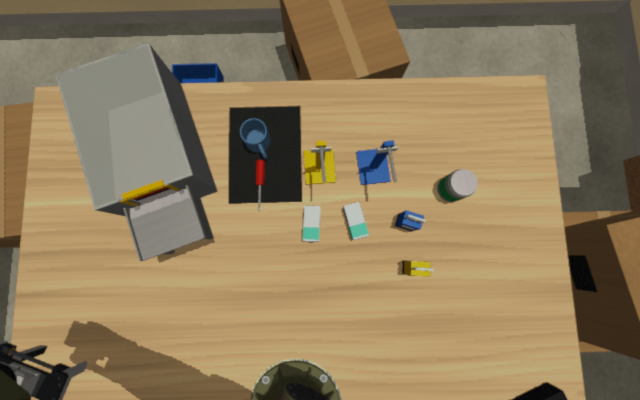

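```bash
cat > h.py <<'E'
from station import ctrl
import numpy as np, cv2
from scipy.spatial.transform import Rotation as R
def T_tool():
    o=ctrl.get_obs();T=np.eye(4);T[:3,:3]=R.from_euler('xyz',o['eef_rot']).as_matrix();T[:3,3]=o['ee_pos'];return T
def cam(c):
    """returns picture, cloud in world (400x640x3, nan where none), f, params, world_from_cam"""
    q=ctrl.camera_params(c);W=T_tool()@q['mount'] if c=='wrist' else np.linalg.inv(q['camera_from_world'])
    p,d=ctrl.camera(c);f=200/np.tan(np.radians(q['vertical_fov']/2))
    v,u=np.mgrid[:400,:640];d=np.where(d>0,d,np.nan)
    P=np.stack([(u-q['cx'])/f*d,(v-q['cy'])/f*d,d],-1)
    return p,P@W[:3,:3].T+W[:3,3],W
def rect(P,m):
    pts=P[m].astype(np.float32)
    (c,s,a)=cv2.minAreaRect(pts[:,:2]*1000);
    return dict(n=len(pts),c=np.round(c,1),size=np.round(s,1),ang=round(a,1),zmed=round(float(np.median(pts[:,2]))*1000,1),zmax=round(float(np.percentile(pts[:,2],98))*1000,1))
def blobs(P,zlo,zhi,roi,minn=30):
    m=(P[...,2]>zlo)&(P[...,2]<zhi)&(P[...,0]>roi[0])&(P[...,0]<roi[1])&(P[...,1]>roi[2])&(P[...,1]<roi[3])
    n,l,s,c=cv2.connectedComponentsWithStats(m.astype(np.uint8))
    for i in range(1,n):
        if s[i,4]>=minn: yield s[i],l==i
E
python3 - <<'E'
from h import *
for c in('top','scene'):
    p,P,W=cam(c);print(c)
    print('cam pos',W[:3,3])
    for lo,hi in((.03,.3),(.09,.12),(.125,.15),(.15,.175),(.235,.26)):
        print(lo)
        for s,m in blobs(P,lo,hi,(.2,.95,-.5,.65),15):
            print(s[:4],p[m].mean(0).round(),rect(P,m))
E
```

```text
top
cam pos [ 0.41385582 -0.05964811  1.11146604]
0.03
[ 55  43 160 218] [130. 128. 116.] {'n': 21489, 'c': array([672.7, 373.7]), 'size': array([502.1, 242.3]), 'ang': 19.2, 'zmed': 236.9, 'zmax': 240.8}
[240 118  29  41] [43. 62. 78.] {'n': 492, 'c': array([748.3, 104.7]), 'size': array([ 74.4, 103.3]), 'ang': 85.0, 'zmed': 70.8, 'zmax': 92.2}
[311 140  20  42] [128. 115.  64.] {'n': 357, 'c': array([633.8, -76.4]), 'size': array([45.8, 98.9]), 'ang': 79.2, 'zmed': 237.8, 'zmax': 251.2}
[370 140  28  42] [73. 81. 95.] {'n': 434, 'c': array([ 632.1, -254.7]), 'size': array([99.9, 47.8]), 'ang': 19.4, 'zmed': 228.3, 'zmax': 251.6}
[439 169  37  32] [125. 126. 116.] {'n': 901, 'c': array([ 597.6, -464.3]), 'size': array([74.2, 76.3]), 'ang': 79.0, 'zmed': 108.4, 'zmax': 113.4}
[343 202  26  38] [151. 184. 170.] {'n': 598, 'c': array([ 507.5, -180.5]), 'size': array([100.2,  47.6]), 'ang': 14.7, 'zmed': 46.1, 'zmax': 50.6}
[302 205  18  37] [153. 186. 171.] {'n': 575, 'c': array([502.4, -54. ]), 'size': array([45.9, 99.6]), 'ang': 85.8, 'zmed': 46.3, 'zmax': 50.1}
[397 210  28  21] [ 7
[... 7110 characters left out ...]
{'n': 43, 'c': array([ 675.9, -247. ]), 'size': array([26.4, 11.5]), 'ang': 68.8, 'zmed': 162.9, 'zmax': 174.1}
0.235
[397  29   6   9] [71. 69. 66.] {'n': 36, 'c': array([217.9, 559.6]), 'size': array([11.9, 23.3]), 'ang': 89.1, 'zmed': 248.9, 'zmax': 259.3}
[410  99 152 111] [154. 153. 142.] {'n': 8223, 'c': array([738. , 393.7]), 'size': array([362. , 245.5]), 'ang': 19.1, 'zmed': 237.9, 'zmax': 241.0}
[316 197  32  32] [159. 141. 104.] {'n': 171, 'c': array([632.1, -86.9]), 'size': array([99.7, 24.2]), 'ang': 3.3, 'zmed': 245.7, 'zmax': 251.8}
[261 231  32  35] [107. 114. 125.] {'n': 193, 'c': array([ 628.1, -251. ]), 'size': array([99.6, 23.5]), 'ang': 6.6, 'zmed': 245.6, 'zmax': 251.2}
```

Two cartons (teal/white) are at about (312,223) and (355,220) in the top picture. The packs are at (410,220) and (417,268), the hooks at (320,165) and (376,165), and the tray and door at about (150,200). The clouds give poses good to a few mm, so I'm setting out for the left carton.

```bash
cat >> h.py <<'E'
def goal(x,y,z,yaw,tilt=0,q=True):
    """mm, deg; tilt about tool x swings fingers toward -tool y. prints tool-frame shift(cm) then rotvec to goal"""
    T=T_tool();G=R.from_euler('z',yaw,degrees=True)*R.from_euler('x',np.pi)*R.from_euler('x',tilt,degrees=True)
    d=np.array([x,y,z])/1000-T[:3,3]
    s=T[:3,:3].T@d*100;w=(R.from_matrix(T[:3,:3]).inv()*G).as_rotvec()
    print('shift',s.round(2),'n',round(np.linalg.norm(s)/6.2,1),'| rot',w.round(3),'n',round(np.linalg.norm(w)/.186,1),'| shift after rot',(G.as_matrix().T@d*100).round(2))
E
python3 -c "
from h import *
goal(490,-55,230,85.8)"
```

```text
shift [-42.65  47.74  -2.46] n 10.3 | rot [-0.     0.    -0.292] n 1.6 | shift after rot [-54.58  33.47  -2.46]
```

```bash
python3 -m inch '[-3.55,3.98,-0.2,0,0,0,0.8,-3.55,3.98,-0.2,0,0,0,0.8,-3.55,3.98,-0.2,0,0,0,0.8,-3.55,3.98,-0.2,0,0,0,0.8,-3.55,3.98,-0.2,0,0,0,0.8,-3.55,3.98,-0.2,0,0,0,0.8,-3.55,3.98,-0.2,0,0,0,0.8,-3.55,3.98,-0.2,0,0,0,0.8,-3.55,3.98,-0.2,0,0,0,0.8,-3.55,3.98,-0.2,0,0,0,0.8,-3.55,3.98,-0.2,0,0,0,0.8,-3.55,3.98,-0.2,0,0,0,0.8,0,0,0,0,0,-0.146,0.8,0,0,0,0,0,-0.146,0.8,0,0,0,0,0,0,0.8]'
python3 - <<'E'
from h import *
p,P,W=cam('wrist');cv2.imwrite('pics/w1.png',p[:,:,::-1])
for lo,hi in((.035,.055),(.12,.15),(.235,.26)):
    for s,m in blobs(P,lo,hi,(.2,.75,-.5,.1),60): print(lo,s[:4],p[m].mean(0).round(),rect(P,m))
goal(503,-55,12,85.8)
E
```

```text
time_s: 2.78
ee_pos: [0.4904, -0.0546, 0.2294]
eef_rot: [-3.142, -0.0, 1.497]
force: [0.2, -0.8, -0.5]
grip_width: 0.0753
0.035 [44 69 23 41] [91. 66.  7.] {'n': 573, 'c': array([ 374.2, -317.4]), 'size': array([10.4, 39.3]), 'ang': 72.6, 'zmed': 45.4, 'zmax': 54.6}
0.035 [297 147  44  90] [134. 154. 137.] {'n': 3755, 'c': array([501.1, -57.6]), 'size': array([ 46.5, 100.1]), 'ang': 86.6, 'zmed': 46.6, 'zmax': 48.1}
0.035 [168 157  75  95] [165. 204. 178.] {'n': 3815, 'c': array([ 506.6, -184.6]), 'size': array([100.3,  48.2]), 'ang': 14.1, 'zmed': 46.5, 'zmax': 48.1}
0.035 [ 47 187  59  48] [33. 44. 66.] {'n': 664, 'c': array([ 492.1, -318.6]), 'size': array([63.2, 31.3]), 'ang': 34.7, 'zmed': 45.6, 'zmax': 54.7}
0.035 [  0 268  16  19] [15. 54. 24.] {'n': 157, 'c': array([ 574.8, -439.9]), 'size': array([20.4,  4.1]), 'ang': 33.9, 'zmed': 41.1, 'zmax': 51.4}
0.035 [425 361  10  19] [36. 50. 64.] {'n': 87, 'c': array([744.2,  67. ]), 'size': array([ 2.5, 12.9]), 'ang': 62.4, 'zmed': 46.0, 'zmax': 54.4}
0.12 [  0 228  44  22] [134. 127. 117.] {'n': 479, 'c': array([ 502. , -326.8]), 'size': array([38.7,  6.5]), 'ang': 68.7, 'zmed': 132.8, 'zmax': 137.5}
0.12 [290 371  27  29] [101.  74.   7.] {'n': 615, 'c': array([669.1, -83.9]), 'size': array([26.1, 10.4]), 'ang': 71.3, 'zmed': 135.8, 'zmax': 149.6}
0.235 [217 237  36  52] [52. 49. 47.] {'n': 778, 'c': array([483.8, -95.3]), 'size': array([21.4, 10. ]), 'ang': 30.5, 'zmed': 249.0, 'zmax': 259.6}
0.235 [387 237  36  51] [47. 44. 43.] {'n': 777, 'c': array([489.8, -16.1]), 'size': array([ 9.7, 21.5]), 'ang': 53.1, 'zmed': 249.2, 'zmax': 259.6}
shift [ 0.05  1.26 21.75] n 3.5 | rot [ 0.    -0.    -0.003] n 0.0 | shift after rot [ 0.05  1.26 21.75]
```

View pics/w1.png

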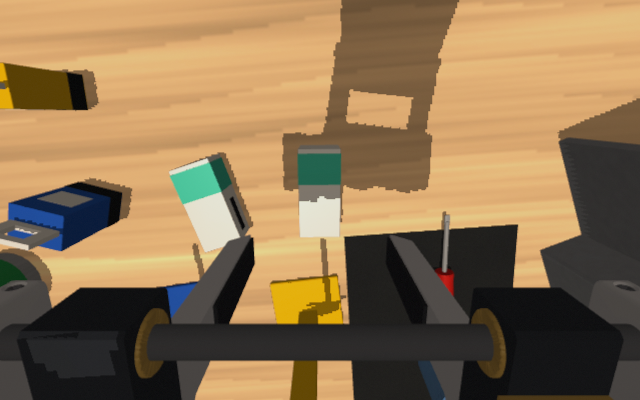

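```bash
python3 -m inch '[-0.2,1.15,5.4,0,0,-0.01,0.8,0,0,5.5,0,0,0,0.8,0,0,5.5,0,0,0,0.8,0,0,5.3,0,0,0,0.8,0,0,0,0,0,0,0.3,0,0,0,0,0,0,0.3,0,0,0,0,0,0,0.3,0,0,0,0,0,0,0.3,0,0,-5.4,0,0,0,0.3,0,0,-5.5,0,0,0,0.3,0,0,-5.5,0,0,0,0.3,0,0,-5.3,0,0,0,0.3,0,0,0,0,0,0,0.3]' 20
python3 -c "
from h import *
goal(484,306,235,109.2)"
```

```text
time_s: 4.45
ee_pos: [0.5029, -0.0576, 0.2341]
eef_rot: [3.134, 0.001, 1.508]
force: [0.5, -0.0, -3.5]
grip_width: 0.0457
shift [36.17 -4.18 -0.16] n 5.9 | rot [ 0.008  0.003 -0.398] n 2.1 | shift after rot [34.96 10.17 -0.09]
```

```bash
python3 -m inch '[5.17,-0.6,0,0,0,0,0.3,5.17,-0.6,0,0,0,0,0.3,5.17,-0.6,0,0,0,0,0.3,5.17,-0.6,0,0,0,0,0.3,5.17,-0.6,0,0,0,0,0.3,5.17,-0.6,0,0,0,0,0.3,5.17,-0.6,0,0,0,0,0.3,0,0,0,0,0,-0.133,0.3,0,0,0,0,0,-0.133,0.3,0,0,0,0,0,-0.133,0.3,0,0,0,0,0,0,0.3,0,0,0,0,0,0,0.3]'
python3 - <<'E'
from h import *
goal(484,306,175,109.2)
p,P,W=cam('wrist');cv2.imwrite('pics/w2.png',p[:,:,::-1])
p,P,W=cam('top')
B=np.array([[.9444,.3289,0],[-.3289,.9444,0],[0,0,1]]);Q=(P-np.array([.5685,.336,0]))@B.T
for nm,m in(('tray',(abs(Q[...,2]-.16)<.004)&(Q[...,0]<-.03)&(Q[...,0]>-.2)&(abs(Q[...,1])<.1)),('cheek',(abs(Q[...,2]-.172)<.004)&(Q[...,0]<-.0)&(Q[...,0]>-.2)&(abs(Q[...,1])<.12))):
    print(nm,rect(Q,m))
ye=(p[...,0]>150)&(p[...,2]<80)&(Q[...,0]<.02)&(Q[...,0]>-.05)&(abs(Q[...,1])<.1); print(rect(Q,ye))
E
```

```text
time_s: 5.95
ee_pos: [0.4823, 0.3063, 0.2289]
eef_rot: [-3.141, 0.0, 1.904]
force: [0.0, -0.3, -1.9]
grip_width: 0.0459
shift [-0.08  0.15  5.39] n 0.9 | rot [-0.001  0.    -0.002] n 0.0 | shift after rot [-0.08  0.15  5.39]
tray {'n': 1142, 'c': array([-85.1, -10. ]), 'size': array([110.1, 147. ]), 'ang': 0.0, 'zmed': 160.1, 'zmax': 163.3}
cheek {'n': 114, 'c': array([-28.9, -55.6]), 'size': array([192.5, 120.8]), 'ang': 44.1, 'zmed': 171.5, 'zmax': 174.8}
{'n': 261, 'c': array([ 5.1, -3.2]), 'size': array([15.8, 96.6]), 'ang': 0.1, 'zmed': 239.7, 'zmax': 243.0}
```

View pics/w2.png

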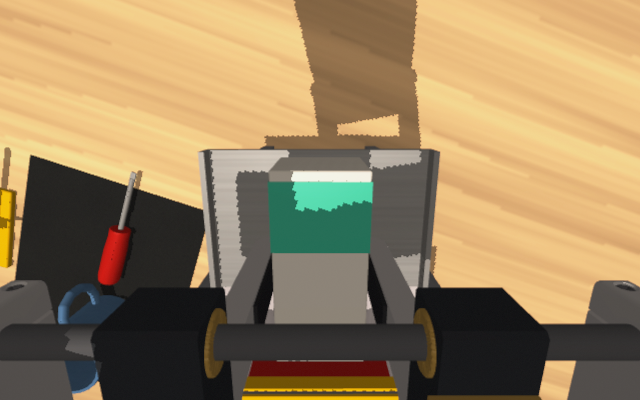

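```bash
python3 -m inch '[0,0,5.4,0,0,0,0.3,0,0,0,0,0,0,0.7,0,0,0,0,0,0,0.7,0,0,0,0,0,0,0.7,0,0,-5.5,0,0,0,0.7,0,0,-5.5,0,0,0,0.7,0,-5.5,0,0,0,0,0.2,0,-5.5,0,0,0,0,0,0,0,0,0,0,0.185,0,0,0,0,0,0,0.185,0,0,0,0,0,0,0.185,0,0,0,0,0,0,0.185,0,0,0,0,0,0,0.185,0,0,0,0,0,0,0.185,0,0,0,0,0,0,0.185,0,0,0,0,0,0,0.185,0,0,0,0,0,0,0.185,0,0,0,0,0,0,0.185,0,0,0,0,0,0,0.185,0,0,0,0,0,0,0.185,0]' | grep -v moment
python3 -m inch '[0,0,0,0,0,0.185,0,0,0,0,0,0,0.185,0,0,0,0,0,0,0.185,0,0,0,0,0,0,0.185,0,0,0,0,0,0,0.185,0,0,0,0,0.175,0,0,0,0,0,0,0.175,0,0,0,0,0,0,0.175,0,0,0,0,0,0,0.175,0,0,0,0,0,0,0.175,0,0,0,0,0,0,0.175,0,0,0,0,0,0,0,0,0,0,0,0,0,0,0,0]'
python3 - <<'E'
from h import *
o=ctrl.get_obs();print(o['qpos'])
u=np.array([.9444,.3289])
for x,z in((-165,180),(35,172)):
    q=np.array([568.5,336])+x*u; goal(q[0],q[1],z,-70.8,60)
p,P,W=cam('wrist')
p,P,W=cam('top')
B=np.array([[.9444,.3289,0],[-.3289,.9444,0],[0,0,1]]);Q=(P-np.array([.5685,.336,0]))@B.T
m=(abs(Q[...,2]-.206)<.005)&(Q[...,0]<-.03)&(Q[...,0]>-.2)&(abs(Q[...,1])<.1);print(rect(Q,m))
E
```

```text
time_s: 8.55
ee_pos: [0.3788, 0.2702, 0.2869]
eef_rot: [-3.14, -0.001, -0.319]
force: [1.2, -0.1, -0.6]
grip_width: 0.0003
[ 5.40902261e-01  5.31008353e-02  1.62206640e+00 -2.73672290e-05
  1.46432126e+00  8.60181787e-01]
shift [ 2.84 -2.14 10.69] n 1.8 | rot [0.968 0.478 0.829] n 7.3 | shift after rot [0.03 7.47 8.44]
shift [ 18.71 -14.31  11.54] n 4.2 | rot [0.968 0.478 0.829] n 7.3 | shift after rot [ 0.03 -1.84 26.16]
{'n': 628, 'c': array([-92.5,   0.7]), 'size': array([101.1,  46.7]), 'ang': 1.5, 'zmed': 206.0, 'zmax': 209.2}$: bad value
```

```bash
python3 -m inch '[0,0,0,0,0,0.183,0,0,0,0,0,0,0.183,0,0,0,0,0,0,0.183,0,0,0,0,0,0,0.183,0,0,0,0,0,0,0.183,0,0,0,0,0.1745,0,0,0,0,0,0,0.1745,0,0,0,0,0,0,0.1745,0,0,0,0,0,0,0.1745,0,0,0,0,0,0,0.1745,0,0,0,0,0,0,0.1745,0,0,0,0,0,0,0,0,0]'
python3 - <<'E'
from h import *
o=ctrl.get_obs();print(o['qpos'])
u=np.array([.9444,.3289])
for x,z in((-165,182),(35,172)):
    q=np.array([568.5,336])+x*u; goal(q[0],q[1],z,-70.8,60)
E
```

```text
[5.40918261e-01 5.32515449e-02 1.62222073e+00 1.00480855e-05
 1.46411212e+00 8.56544767e-01]
shift [ 2.85 -2.13 10.48] n 1.8 | rot [0.968 0.48  0.832] n 7.3 | shift after rot [0.03 7.28 8.33]
shift [ 18.76 -14.24  11.52] n 4.2 | rot [0.968 0.48  0.832] n 7.3 | shift after rot [ 0.03 -1.85 26.15]$: bad value
```

```bash
python3 -m inch '[0,0,0,0,0,0.183,0, 0,0,0,0,0,0.183,0, 0,0,0,0,0,0.183,0, 0,0,0,0,0,0.183,0, 0,0,0,0,0,0.183,0, 0,0,0,0.1745,0,0,0, 0,0,0,0.1745,0,0,0, 0,0,0,0.1745,0,0,0, 0,0,0,0.1745,0,0,0, 0,0,0,0.1745,0,0,0, 0,0,0,0.1745,0,0,0, 0,0,0,0,0,0,0]'
python3 - <<'E'
from h import *
o=ctrl.get_obs();print(o['qpos'])
u=np.array([.9444,.3289])
for x,z in((-165,182),(35,172)):
    q=np.array([568.5,336])+x*u; goal(q[0],q[1],z,-70.8,60)
E
```

```text
time_s: 10.15
ee_pos: [0.382, 0.2593, 0.2934]
eef_rot: [-2.117, -0.002, -1.216]
force: [0.7, 0.6, 1.1]
grip_width: 0.0005
[ 0.67612525 -0.42068215  2.29884334 -0.8256721   0.37776264  2.5296995 ]
shift [-1.06  7.62  8.91] n 1.9 | rot [0.023 0.016 0.012] n 0.2 | shift after rot [-1.11  7.83  8.72]
shift [-0.68 -1.92 26.52] n 4.3 | rot [0.023 0.016 0.012] n 0.2 | shift after rot [-1.11 -1.3  26.54]
```

```bash
python3 -m inch '[0,0,0,-0.131,0,0,0, 0,0,0,-0.131,0,0,0, 0,0,0,0,0,0,0]'
python3 - <<'E'
from h import *
o=ctrl.get_obs();print(o['qpos'])
u=np.array([.9444,.3289])
for x,z in((-165,182),(22,170)):
    q=np.array([568.5,336])+x*u; goal(q[0],q[1],z,-70.8,45)
E
```

```text
time_s: 10.52
ee_pos: [0.3845, 0.2596, 0.2953]
eef_rot: [-2.355, 0.002, -1.224]
force: [0.9, -0.7, -0.5]
grip_width: 0.0004
[ 0.62943429 -0.36177469  2.13851708 -0.34175475  0.62610172  2.05499643]
shift [-1.11  5.62 10.41] n 1.9 | rot [-0.001  0.009  0.007] n 0.1 | shift after rot [-1.17  5.62 10.4 ]
shift [-0.89 -6.73 24.5 ] n 4.1 | rot [-0.001  0.009  0.007] n 0.1 | shift after rot [-1.17 -6.76 24.48]
```

```bash
python3 -m inch '[-0.37,1.87,3.47,0,0.004,0.004,0, -0.37,1.87,3.47,0,0.004,0.004,0, -0.37,1.87,3.47,0,0,0,0, 0.02,-0.95,1.09,0,0,0,0, 0.02,-0.95,1.09,0,0,0,0, 0.02,-0.95,1.09,0,0,0,0, 0.02,-0.95,1.09,0,0,0,0, 0.02,-0.95,1.09,0,0,0,0, 0.02,-0.95,1.09,0,0,0,0, 0.02,-0.95,1.09,0,0,0,0, 0.02,-0.95,1.09,0,0,0,0, 0,0,0,0,0,0,0]'
python3 - <<'E'
from h import *
p,P,W=cam('scene');cv2.imwrite('pics/s3.png',cv2.resize(p[70:270,300:600,::-1],None,fx=2.5,fy=2.5))
p,P,W=cam('top')
B=np.array([[.9444,.3289,0],[-.3289,.9444,0],[0,0,1]]);Q=(P-np.array([.5685,.336,0]))@B.T
t=(T_tool()[:3,3]-np.array([.5685,.336,0]))@B.T;print(t.round(4))
m=(abs(Q[...,2]-.2)<.012)&(Q[...,0]<.1)&(Q[...,0]>-.2)&(abs(Q[...,1])<.1);print(rect(Q,m))
u=np.array([.9444,.3289]); q=np.array([568.5,336])+22*u; goal(q[0],q[1],170,-70.8,45)
E
```

```text
time_s: 12.02
ee_pos: [0.5223, 0.3168, 0.172]
eef_rot: [-2.355, -0.001, -1.236]
force: [-0.4, -1.0, -0.1]
grip_width: 0.0004
[-0.0508 -0.0029  0.172 ]
{'n': 462, 'c': array([ 0.2, -0.1]), 'size': array([149.9, 130.5]), 'ang': 49.1, 'zmed': 198.7, 'zmax': 211.4}
shift [-0.29 -5.    5.29] n 1.2 | rot [-0.001 -0.001  0.   ] n 0.0 | shift after rot [-0.29 -5.    5.29]
```

View pics/s3.png

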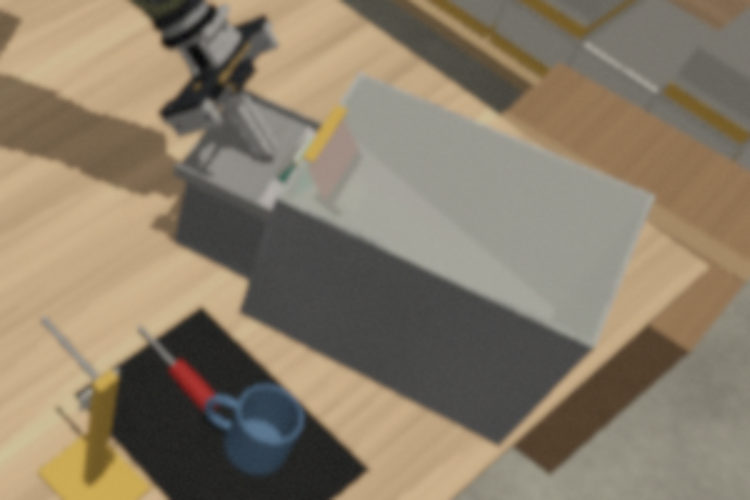

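```bash
python3 -m inch '[-0.05,-1,1.06,0,0,0,0, -0.05,-1,1.06,0,0,0,0, -0.05,-1,1.06,0,0,0,0, -0.05,-1,1.06,0,0,0,0, -0.05,-1,1.06,0,0,0,0, 0,0,0,0,0,0,0, 0,0,0,0,0,0,0, 0.05,3,-3.18,0,0,0,0, 0.05,3,-3.18,0,0,0,0, 0.05,3,-3.18,0,0,0,0, 0,0,-4,0,0,0,0, 0,0,-4,0,0,0,0]'
python3 - <<'E'
from h import *
p,P,W=cam('scene');cv2.imwrite('pics/s4.png',cv2.resize(p[70:270,300:600,::-1],None,fx=2.5,fy=2.5))
p,P,W=cam('top')
for lo,hi in((.03,.06),(.12,.15)):
    for s,m in blobs(P,lo,hi,(.3,.56,-.4,.1),60): print(lo,s[:4],p[m].mean(0).round(),rect(P,m))
E
```

```text
time_s: 13.62
ee_pos: [0.4114, 0.2795, 0.2311]
eef_rot: [-2.355, -0.0, -1.235]
force: [0.7, 0.6, -0.4]
grip_width: 0.0004
0.03 [343 202  26  38] [156. 189. 175.] {'n': 598, 'c': array([ 507.6, -180.8]), 'size': array([100. ,  46.9]), 'ang': 14.2, 'zmed': 46.1, 'zmax': 50.1}
```

View pics/s4.png

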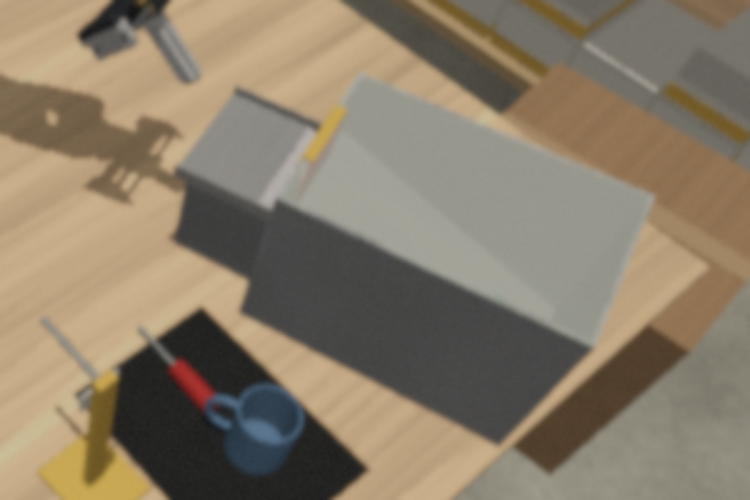

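The carton went through and the flap hangs shut; the tray is empty around (250,160). Next is the second carton.

```bash
python3 -m inch '[0,0,0,-0.157,0,0,0.5, 0,0,0,-0.157,0,0,0.8, 0,0,0,-0.157,0,0,0.8, 0,0,0,-0.157,0,0,0.8, 0,0,0,-0.157,0,0,0.8, 0,0,0,0,0,0.085,0.8, 0,0,0,0,0,0,0.8]'
python3 -c "
from h import *
goal(494,-186,231,-75.7)"
```

```text
time_s: 14.6
ee_pos: [0.4132, 0.2796, 0.2292]
eef_rot: [-3.141, -0.002, -1.322]
force: [-0.6, 0.4, -0.7]
grip_width: 0.0673
shift [47.12  3.65 -0.09] n 7.6 | rot [-0.001 -0.002 -0.001] n 0.0 | shift after rot [47.12  3.67 -0.18]
```

```bash
python3 -m inch '[5.24,0.41,0,0,0,0,0.8, 5.24,0.41,0,0,0,0,0.8, 5.24,0.41,0,0,0,0,0.8, 5.24,0.41,0,0,0,0,0.8, 5.24,0.41,0,0,0,0,0.8, 5.24,0.41,0,0,0,0,0.8, 5.24,0.41,0,0,0,0,0.8, 5.24,0.41,0,0,0,0,0.8, 5.24,0.41,0,0,0,0,0.8, 0,0,0,0,0,0,0.8]'
python3 - <<'E'
from h import *
p,P,W=cam('wrist');cv2.imwrite('pics/w5.png',p[:,:,::-1])
for lo,hi in((.035,.055),):
    for s,m in blobs(P,lo,hi,(.2,.75,-.5,.1),60): print(lo,s[:4],p[m].mean(0).round(),rect(P,m))
print(T_tool()[:3,3])
E
```

```text
time_s: 15.85
ee_pos: [0.4933, -0.1889, 0.2298]
eef_rot: [-3.141, -0.001, -1.323]
force: [-0.5, 0.8, -0.7]
grip_width: 0.0752
0.035 [405  14  29  22] [10. 26. 56.] {'n': 194, 'c': array([ 666. , -244.5]), 'size': array([26.5, 10.2]), 'ang': 70.5, 'zmed': 45.1, 'zmax': 54.7}
0.035 [554 116  54  74] [14. 48. 21.] {'n': 943, 'c': array([ 593.7, -447.3]), 'size': array([78.6, 33.4]), 'ang': 10.4, 'zmed': 45.5, 'zmax': 54.6}
0.035 [296 123  44  92] [129. 146. 131.] {'n': 3917, 'c': array([ 507.4, -183.7]), 'size': array([99.3, 46.4]), 'ang': 14.2, 'zmed': 46.4, 'zmax': 48.0}
0.035 [413 180  26  32] [13. 28. 57.] {'n': 242, 'c': array([ 510.2, -306.8]), 'size': array([ 1.7, 37.5]), 'ang': 71.1, 'zmed': 45.6, 'zmax': 54.4}
0.035 [389 294  13  26] [87. 63.  7.] {'n': 150, 'c': array([ 369.2, -315.7]), 'size': array([ 1.8, 27.6]), 'ang': 85.0, 'zmed': 45.4, 'zmax': 54.6}
[ 0.49325708 -0.18713744  0.22989848]
```

```bash
python3 -m inch '[0,0,5.4,0,0,0,0.8, 0,0,5.5,0,0,0,0.8, 0,0,5.5,0,0,0,0.8, 0,0,5.3,0,0,0,0.8, 0,0,0,0,0,0,0.3, 0,0,0,0,0,0,0.3, 0,0,0,0,0,0,0.3, 0,0,0,0,0,0,0.3, 0,0,-5.4,0,0,0,0.3, 0,0,-5.5,0,0,0,0.3, 0,0,-5.5,0,0,0,0.3, 0,0,-5.3,0,0,0,0.3, 0,0,0,0,0,0,0.3]' 25
python3 -c "
from h import *
u=np.array([.9444,.3289]); q=np.array([568.5,336])-(88+14)*u
goal(*q,230,-70.8)"
```

```text
time_s: 17.52
ee_pos: [0.4947, -0.1866, 0.2354]
eef_rot: [-3.134, -0.006, -1.321]
force: [-0.1, 0.1, -3.3]
grip_width: 0.0458
shift [-47.95  -9.91   0.35] n 7.9 | rot [-0.008 -0.006 -0.085] n 0.5 | shift after rot [-46.93 -13.96   0.54]
```

```bash
python3 -m inch '[-5.33,-1.1,0,0,0,0,0.3, -5.33,-1.1,0,0,0,0,0.3, -5.33,-1.1,0,0,0,0,0.3, -5.33,-1.1,0,0,0,0,0.3, -5.33,-1.1,0,0,0,0,0.3, -5.33,-1.1,0,0,0,0,0.3, -5.33,-1.1,0,0,0,0,0.3, -5.33,-1.1,0,0,0,0,0.3, -5.33,-1.1,0,0,0,0,0.3, 0,0,0,0,0,-0.085,0.3, 0,0,0,0,0,0,0.3, 0,0,0,0,0,0,0.3]'
python3 -c "
from h import *
u=np.array([.9444,.3289]); q=np.array([568.5,336])-(88+14)*u
goal(*q,175,-70.8)"
```

```text
time_s: 19.02
ee_pos: [0.4709, 0.3025, 0.2302]
eef_rot: [-3.141, -0.001, -1.238]
force: [-0.9, -0.6, -2.3]
grip_width: 0.0457
shift [ 0.05 -0.12  5.52] n 0.9 | rot [-0.001 -0.001 -0.003] n 0.0 | shift after rot [ 0.05 -0.12  5.52]
```

```bash
python3 -m inch '[0,0,5.5,0,0,0,0.3, 0,0,0,0,0,0,0.7, 0,0,0,0,0,0,0.7, 0,0,0,0,0,0,0.7, 0,0,-6,0,0,0,0.7, 0,0,-6,0,0,0,0.2, 0,4,0,0,0,0,0, 0,4,0,0,0,0,0, 0,0,0,0.157,0,0,0, 0,0,0,0.157,0,0,0, 0,0,0,0.157,0,0,0, 0,0,0,0.157,0,0,0, 0,0,0,0.157,0,0,0, 0,0,0,0,0,0,0]'
python3 - <<'E'
from h import *
u=np.array([.9444,.3289])
for x,z in((-165,182),(22,168)):
    q=np.array([568.5,336])+x*u; goal(q[0],q[1],z,-70.8,45)
p,P,W=cam('top')
B=np.array([[.9444,.3289,0],[-.3289,.9444,0],[0,0,1]]);Q=(P-np.array([.5685,.336,0]))@B.T
m=(abs(Q[...,2]-.206)<.005)&(Q[...,0]<-.03)&(Q[...,0]>-.2)&(abs(Q[...,1])<.1);print(rect(Q,m))
E
```

```text
time_s: 20.78
ee_pos: [0.3942, 0.2766, 0.2959]
eef_rot: [-2.355, -0.0, -1.235]
force: [0.5, 0.4, 1.0]
grip_width: 0.0005
shift [0.11 6.72 9.4 ] n 1.9 | rot [-0.002 -0.     0.   ] n 0.0 | shift after rot [0.12 6.7  9.41]
shift [ 0.12 -5.49 23.63] n 3.9 | rot [-0.002 -0.     0.   ] n 0.0 | shift after rot [ 0.12 -5.53 23.62]
{'n': 825, 'c': array([-88.9,   1.7]), 'size': array([101.1,  48.2]), 'ang': 0.4, 'zmed': 206.1, 'zmax': 209.4}
```

```bash
python3 -m inch '[0.04,2.24,3.13,0,0,0,0, 0.04,2.24,3.13,0,0,0,0, 0.04,2.24,3.13,0,0,0,0, 0,-0.94,1.09,0,0,0,0, 0,-0.94,1.09,0,0,0,0, 0,-0.94,1.09,0,0,0,0, 0,-0.94,1.09,0,0,0,0, 0,-0.94,1.09,0,0,0,0, 0,-0.94,1.09,0,0,0,0, 0,-0.94,1.09,0,0,0,0, 0,-0.94,1.09,0,0,0,0, 0,-0.94,1.09,0,0,0,0, 0,-0.94,1.09,0,0,0,0, 0,-0.94,1.09,0,0,0,0, 0,-0.94,1.09,0,0,0,0, 0,-0.94,1.09,0,0,0,0, 0,0,0,0,0,0,0, 0,0,0,0,0,0,0]'
python3 -m inch '[0,3,-3.18,0,0,0,0, 0,3,-3.18,0,0,0,0, 0,3,-3.18,0,0,0,0, 0,0,-4,0,0,0,0, 0,0,-4,0,0,0,0, 0,0,0,-0.157,0,0,0.5, 0,0,0,-0.157,0,0,0.8, 0,0,0,-0.157,0,0,0.8, 0,0,0,-0.157,0,0,0.8, 0,0,0,-0.157,0,0,0.8, 0,0,0,0,0,0,0.8]'
python3 - <<'E'
from h import *
p,P,W=cam('scene');a=p[70:270,300:600]
p,P,W=cam('top');cv2.imwrite('pics/s6.png',cv2.resize(np.hstack([a,p[40:240,40:240]])[...,::-1],None,fx=1.6,fy=1.6))
# yaw goals: pack jaws along width; camera toward robot or forward
goal(373,-340,240,-95)
goal(373,-340,240,85)
E
```

```text
time_s: 23.08
ee_pos: [0.5896, 0.3431, 0.1678]
eef_rot: [-2.355, -0.001, -1.236]
force: [0.7, -0.6, 0.1]
grip_width: 0.0007
time_s: 24.45
ee_pos: [0.4133, 0.2816, 0.2276]
eef_rot: [-3.141, -0.001, -1.237]
force: [-0.6, 0.2, -0.2]
grip_width: 0.0572
shift [57.4  24.13 -1.25] n 10.0 | rot [-0.004 -0.     0.422] n 2.3 | shift after rot [62.25 -1.49 -1.21]
shift [57.4  24.13 -1.25] n 10.0 | rot [ 0.    -0.005 -2.72 ] n 14.6 | shift after rot [-62.25   1.49  -1.21]
```

View pics/s6.png

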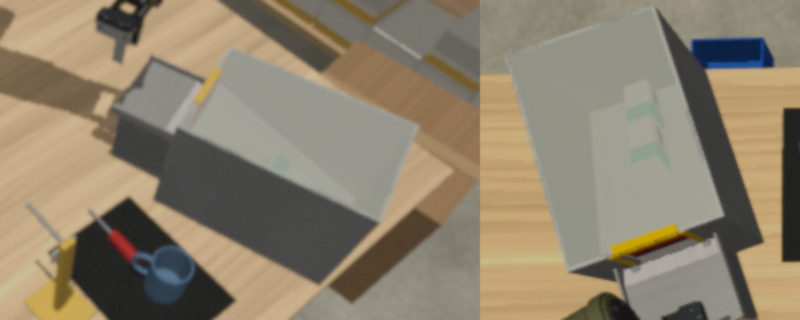

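Both cartons are inside, seen through the roof at about (645,105) and (645,140), and the flap is shut. Now the yellow pack.

```bash
python3 -m inch '[5.22,2.19,-0.11,0,0,0,0.8, 5.22,2.19,-0.11,0,0,0,0.8, 5.22,2.19,-0.11,0,0,0,0.8, 5.22,2.19,-0.11,0,0,0,0.8, 5.22,2.19,-0.11,0,0,0,0.8, 5.22,2.19,-0.11,0,0,0,0.8, 5.22,2.19,-0.11,0,0,0,0.8, 5.22,2.19,-0.11,0,0,0,0.8, 5.22,2.19,-0.11,0,0,0,0.8, 5.22,2.19,-0.11,0,0,0,0.8, 5.22,2.19,-0.11,0,0,0,0.8, 0,0,0,0,0,0.14,0.85, 0,0,0,0,0,0.14,0.85, 0,0,0,0,0,0.14,0.85, 0,0,0,0,0,0,0.85]'
python3 - <<'E'
from h import *
p,P,W=cam('wrist');cv2.imwrite('pics/w7.png',p[:,:,::-1])
for lo,hi in((.095,.105),(.125,.15)):
    for s,m in blobs(P,lo,hi,(.3,.55,-.4,-.28),60): print(lo,s[:4],p[m].mean(0).round(),rect(P,m))
goal(373,-340,76,-95)
E
```

```text
time_s: 26.42
ee_pos: [0.3735, -0.3394, 0.2406]
eef_rot: [-3.138, -0.002, -1.655]
force: [-0.3, 0.2, 0.9]
grip_width: 0.08
0.095 [264  22  67  61] [ 53.  85. 145.] {'n': 2087, 'c': array([ 501.4, -331.1]), 'size': array([52.2, 38.2]), 'ang': 70.8, 'zmed': 100.5, 'zmax': 102.2}
0.095 [295 176  54  39] [116.  86.  12.] {'n': 1364, 'c': array([ 371.3, -342.3]), 'size': array([51.9, 38.2]), 'ang': 84.9, 'zmed': 100.2, 'zmax': 103.0}
0.125 [264  33  60  25] [179. 180. 170.] {'n': 538, 'c': array([ 501.2, -331.1]), 'size': array([46. ,  5.4]), 'ang': 70.9, 'zmed': 136.2, 'zmax': 137.9}
0.125 [296 200  53   9] [122. 115. 103.] {'n': 445, 'c': array([ 371.2, -342.3]), 'size': array([45.8,  5.5]), 'ang': 85.3, 'zmed': 135.9, 'zmax': 137.4}
shift [ 0.03  0.1  16.46] n 2.7 | rot [-0.003 -0.001  0.006] n 0.0 | shift after rot [ 0.06  0.05 16.46]
```

View pics/w7.png

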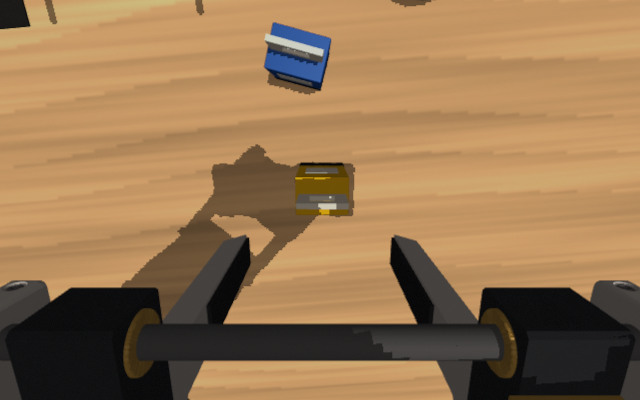

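```bash
python3 -m inch '[0.28,0.18,5.9,0,0,0.006,0.85, 0,0,4,0,0,0,0.85, 0,0,4,0,0,0,0.85, 0,0,3.9,0,0,0,0.85, 0,0,0,0,0,0,0.85, 0,0,0,0,0,0,0.4, 0,0,0,0,0,0,0.4, 0,0,0,0,0,0,0.4, 0,0,0,0,0,0,0.4, 0,0,-5,0,0,0,0.4, 0,0,-5,0,0,0,0.4, 0,0,-6,0,0,0,0.4, 0,0,-6,0,0,0,0.4, 0,0,0,0,0,0,0.4]' 20
python3 - <<'E'
from h import *
p,P,W=cam('wrist');cv2.imwrite('pics/w8.png',p[:,:,::-1])
T=T_tool()
pw=(P-T[:3,3])@T[:3,:3]   # tool coords
for zlo,zhi in((-.04,-.03),(-.06,-.05),(-.08,-.065)):
    m=(pw[...,2]>zlo)&(pw[...,2]<zhi)&(abs(pw[...,0])<.027)&(abs(pw[...,1])<.04); q=pw[m]*1000
    print(zlo,len(q), q.min(0).round(1) if len(q) else '',q.max(0).round(1) if len(q) else '')
for c in('top','scene'):
    p,P,W=cam(c)
    for y0,y1,n in((-.12,-.05,'yel'),(-.29,-.21,'blu')):
        m=(P[...,2]>.236)&(P[...,2]<.256)&(P[...,0]>.57)&(P[...,0]<.66)&(P[...,1]>y0)&(P[...,1]<y1)
        q=P[m];l=cv2.fitLine(q[:,:2].astype(np.float32)*1000,cv2.DIST_HUBER,0,.01,.01).ravel()
        print(c,n,len(q),'xmin',q[:,0].min().round(4),'dir',np.degrees(np.arctan2(l[1],l[0])).round(1),'y at x=590',round(l[3]+(590-l[2])*l[1]/l[0],1),'y at 650',round(l[3]+(650-l[2])*l[1]/l[0],1))
        m=(P[...,2]>.06)&(P[...,2]<.23)&(P[...,0]>.64)&(P[...,0]<.7)&(P[...,1]>y0)&(P[...,1]<y1);print('  post',rect(P,m))
        m=(P[...,2]>.004)&(P[...,2]<.014)&(P[...,0]>.55)&(P[...,0]<.76)&(P[...,1]>y0-.03)&(P[...,1]<y1+.03)&((abs(p[...,0].astype(int)-p[...,2])>60));print('  base',rect(P,m))
E
```

```text
time_s: 28.22
ee_pos: [0.3724, -0.3434, 0.2865]
eef_rot: [-3.134, -0.005, -1.662]
force: [0.3, -0.6, -2.8]
grip_width: 0.0521
-0.04 1769 [-27.  -19.1 -40. ] [ 27.   17.4 -30. ]
-0.06 949 [-26.9 -10.4 -60. ] [ 25.1   7.7 -50. ]
-0.08 1705 [-27.  -10.6 -79.9] [ 25.1   3.6 -65. ]
top yel 105 xmin 0.5817 dir 2.7 y at x=590 -85.9 y at 650 -83.1
  post {'n': 142, 'c': array([673.6, -82.4]), 'size': array([15.2, 47.1]), 'ang': 2.3, 'zmed': 185.6, 'zmax': 229.4}
  base {'n': 804, 'c': array([655.8, -89.2]), 'size': array([117. , 208.3]), 'ang': 88.9, 'zmed': 7.7, 'zmax': 11.8}
top blu 116 xmin 0.5783 dir 5.5 y at x=590 -250.0 y at 650 -244.2
  post {'n': 199, 'c': array([ 668.8, -243.3]), 'size': array([16. , 49.7]), 'ang': 0.0, 'zmed': 158.0, 'zmax': 229.1}
  base {'n': 780, 'c': array([ 654.2, -249.8]), 'size': array([213.2, 129.9]), 'ang': 3.6, 'zmed': 8.1, 'zmax': 12.4}
scene yel 96 xmin 0.5802 dir 2.8 y at x=590 -89.6 y at 650 -86.7
  post {'n': 291, 'c': array([674.2, -85.2]), 'size': array([16.2, 49.7]), 'ang': 2.0, 'zmed': 162.0, 'zmax': 228.6}
  base {'n': 828, 'c': array([654.7, -91.5]), 'size': array([110.9, 200.1]), 'ang': 89.2, 'zmed': 7.7, 'zmax': 12.1}
scene blu 115 xmin 0.5786 dir 5.2 y at x=590 -253.3 y at 650 -247.9
  post {'n': 311, 'c': array([ 669.7, -245.7]), 'size': array([17.4, 50.6]), 'ang': 4.6, 'zmed': 169.1, 'zmax': 229.4}
  base {'n': 774, 'c': array([ 655.8, -250.3]), 'size': array([139.2, 200.3]), 'ang': 88.9, 'zmed': 7.6, 'zmax': 11.8}
```

View pics/w8.png

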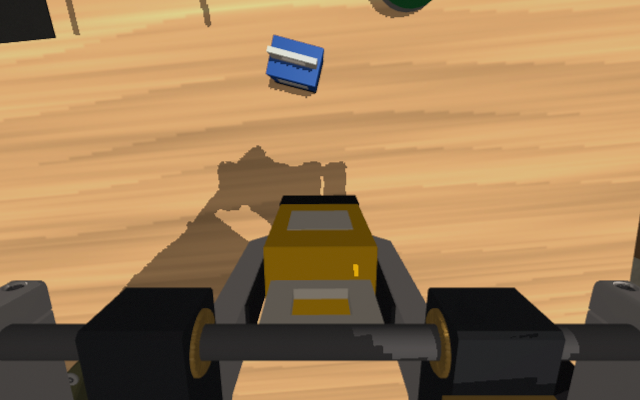

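```bash
python3 -c "
from h import *
goal(530,-92,240,-87.3)"
```

```text
shift [-26.35 -13.53   4.11] n 4.8 | rot [ 0.     0.002 -0.138] n 0.7 | shift after rot [-24.24 -17.04   4.06]
```

```bash
python3 -m inch '[-4.4,-2.25,0.68,0,0,0,0.4, -4.4,-2.25,0.68,0,0,0,0.4, -4.4,-2.25,0.68,0,0,0,0.4, -4.4,-2.25,0.68,0,0,0,0.4, -4.4,-2.25,0.68,0,0,0,0.4, -4.35,-2.25,0.68,0,0,0,0.4, 0,0,0,0,0,-0.138,0.4, 0,0,0,0,0,0,0.4, 0,0,0,0,0,0,0.4]'
cat > hook.py <<'E'
from h import *
import sys
y0,y1=float(sys.argv[1]),float(sys.argv[2])
p,P,W=cam('wrist');cv2.imwrite(sys.argv[3],p[:,:,::-1])
m=(P[...,2]>.234)&(P[...,2]<.258)&(P[...,0]>.572)&(P[...,0]<.66)&(P[...,1]>y0)&(P[...,1]<y1)
q=P[m];print('peg n',len(q))
if len(q)>20:
    l=cv2.fitLine(q[:,:2].astype(np.float32)*1000,cv2.DIST_HUBER,0,.01,.01).ravel()
    print('xmin',q[:,0].min().round(4),'dir',np.degrees(np.arctan2(l[1],l[0])).round(1),'y at 590',round(l[3]+(590-l[2])*l[1]/l[0],1),'y at 650',round(l[3]+(650-l[2])*l[1]/l[0],1),'ztop tip',np.percentile(q[q[:,0]<q[:,0].min()+.01][:,2],90).round(4))
T=T_tool();t=(P-T[:3,3])@T[:3,:3]*1000
m=(t[...,2]<-68)&(t[...,2]>-80)&(abs(t[...,0])<30)&(abs(t[...,1])<14);q=t[m];print('tab tool x',np.percentile(q[:,0],[1,99]).round(1),'y',np.percentile(q[:,1],[2,98]).round(1),'z',np.percentile(q[:,2],[1]).round(1))
print(T[:3,3].round(4))
E
python3 hook.py -.13 -.05 pics/w9.png
```

```text
time_s: 29.5
ee_pos: [0.5297, -0.0928, 0.2409]
eef_rot: [-3.141, 0.0, -1.527]
force: [-0.2, 0.5, -2.6]
grip_width: 0.052
peg n 2631
xmin 0.5803 dir 2.9 y at 590 -89.4 y at 650 -86.4 ztop tip 0.2525
tab tool x [-29.8  29.7] y [-9.6 -0.1] z [-79.8]
[ 0.5298 -0.0929  0.2412]
```

View pics/w9.png

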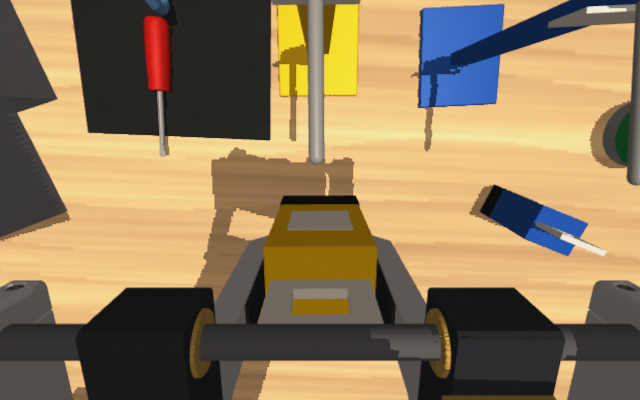

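```bash
python3 -m inch '[0,0,4.9,0,0,0,0.4, 0,0,0,0,0,0,0.4, 0.02,-1.5,0,0,0,0,0.4, 0.02,-1.5,0,0,0,0,0.4, 0,-1.5,0,0,0,0,0.4, 0,-1,0.08,0,0,0,0.4, 0,-1,0.14,0,0,0,0.4, 0,0,0,0,0,0,0.4]'
python3 - <<'E'
from h import *
p,P,W=cam('wrist');a=p[180:400,190:450]
b,P,W=cam('scene');b=b[170:280,265:395];b=cv2.resize(b,(260,220))
cv2.imwrite('pics/w10.png',cv2.resize(np.hstack([a,b])[...,::-1],None,fx=1.5,fy=1.5))
goal(625,-87.6,186,-87.3)
E
```

```text
time_s: 30.55
ee_pos: [0.5954, -0.0898, 0.1906]
eef_rot: [-3.14, -0.0, -1.524]
force: [0.4, 0.1, -1.5]
grip_width: 0.052
shift [-0.08 -3.01  0.47] n 0.5 | rot [-0.001 -0.    -0.   ] n 0.0 | shift after rot [-0.08 -3.01  0.46]
```

View pics/w10.png

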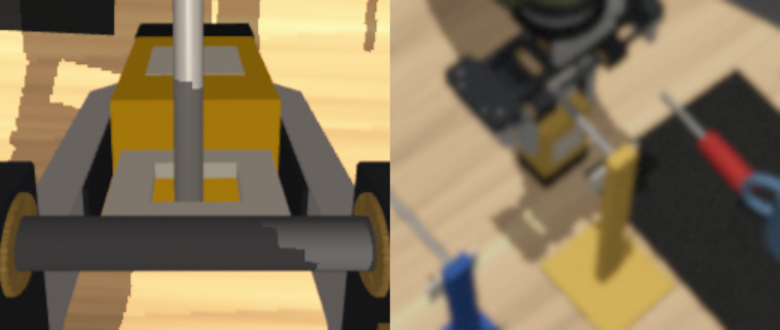

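```bash
python3 -m inch '[0,-1,0.16,0,0,0,0.4, 0,-1,0.16,0,0,0,0.4, 0,-1,0.16,0,0,0,0.4, 0,0,0.3,0,0,0,0.4, 0,0,0.3,0,0,0,0.4, 0,0,0,0,0,0,0.4]'
```

```text
time_s: 31.4
ee_pos: [0.6254, -0.0884, 0.1806]
eef_rot: [-3.138, -0.0, -1.524]
force: [0.8, 1.1, 3.3]
grip_width: 0.0518
```

```bash
python3 -m inch '[0,0,0,0,0,0,0.65, 0,0,0,0,0,0,0.7, 0,0,0,0,0,0,0.7, 0,0,0,0,0,0,0.7, 0,0,-2,0,0,0,0.7, 0,0,-4,0,0,0,0.7, 0,0,-5,0,0,0,0.7, 0,0,-5,0,0,0,0.7, 0,0,0,0,0,0,0.7]'
python3 - <<'E'
from h import *
p,P,W=cam('wrist');a=p[60:360,170:470]
b,P2,W=cam('scene');b=b[180:290,275:385];b=cv2.resize(b,(300,300))
cv2.imwrite('pics/w11.png',np.hstack([a,b])[...,::-1])
m=(P[...,2]>.24)&(P[...,2]<.262)&(P[...,0]>.57)&(P[...,0]<.66)&(abs(P[...,1]+.088)<.03);print(rect(P,m))
m=(P[...,2]>.2)&(P[...,2]<.23)&(P[...,0]>.57)&(P[...,0]<.66)&(abs(P[...,1]+.088)<.035);print(rect(P,m))
goal(480,-200,300,-108.6);goal(501.7,-330.5,300,-108.6)
E
```

```text
time_s: 32.52
ee_pos: [0.6255, -0.0885, 0.3441]
eef_rot: [-3.133, -0.002, -1.524]
force: [0.4, 0.7, -0.4]
grip_width: 0.0657
{'n': 1219, 'c': array([620.4, -87.7]), 'size': array([42.5, 70.2]), 'ang': 63.8, 'zmed': 248.8, 'zmax': 255.2}
{'n': 1488, 'c': array([623.8, -88.8]), 'size': array([38.4, 51.9]), 'ang': 3.1, 'zmed': 218.0, 'zmax': 226.6}
shift [10.47 14.99  3.91] n 3.0 | rot [-0.001  0.     0.371] n 2.0 | shift after rot [15.2  10.16  3.93]
shift [23.61 13.44  3.91] n 4.4 | rot [-0.001  0.     0.371] n 2.0 | shift after rot [26.87  3.95  3.93]
```

View pics/w11.png

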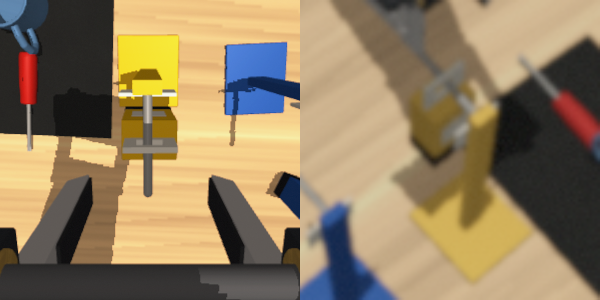

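```bash
python3 -m inch '[4.72,2.69,0.4,0,0,0,0.7, 4.72,2.69,0.4,0,0,0,0.75, 4.72,2.69,0.4,0,0,0,0.8, 4.72,2.69,0.4,0,0,0,0.85, 4.72,2.69,2.3,0,0,0,0.85, 0,0,3,0,0,0.127,0.85, 0,0,3,0,0,0.127,0.85, 0,0,0,0,0,0.127,0.85, 0,0,0,0,0,0,0.85]'
python3 - <<'E'
from h import *
p,P,W=cam('wrist')
for lo,hi in((.095,.105),(.125,.15)):
    for s,m in blobs(P,lo,hi,(.45,.55,-.4,-.28),60): print(lo,s[:4],p[m].mean(0).round(),rect(P,m))
goal(501.5,-331,62.5,-109)
E
```

```text
time_s: 33.75
ee_pos: [0.5013, -0.3301, 0.2391]
eef_rot: [3.141, 0.001, -1.904]
force: [-0.4, 1.0, 0.4]
grip_width: 0.0798
0.095 [293 173  55  26] [ 32.  60. 110.] {'n': 1059, 'c': array([ 508.8, -334. ]), 'size': array([51.9, 23.4]), 'ang': 69.8, 'zmed': 100.3, 'zmax': 102.0}
0.095 [294 206  53   6] [26. 43. 76.] {'n': 316, 'c': array([ 486.8, -326.4]), 'size': array([51.,  6.]), 'ang': 71.0, 'zmed': 100.3, 'zmax': 101.6}
0.125 [294 197  53   9] [101.  94.  86.] {'n': 430, 'c': array([ 501.6, -331.4]), 'size': array([45.7,  5. ]), 'ang': 70.8, 'zmed': 135.9, 'zmax': 137.6}
shift [ 0.09 -0.02 17.72] n 2.9 | rot [-0.     0.001  0.   ] n 0.0 | shift after rot [ 0.07 -0.03 17.72]
```

```bash
python3 -m inch '[0.1,0,5.8,0,0,0,0.85, 0,0,4,0,0,0,0.85, 0,0,4,0,0,0,0.85, 0,0,3.9,0,0,0,0.85, 0,0,0,0,0,0,0.85, 0,0,0,0,0,0,0.4, 0,0,0,0,0,0,0.4, 0,0,0,0,0,0,0.4, 0,0,0,0,0,0,0.4, 0,0,-5,0,0,0,0.4, 0,0,-5,0,0,0,0.4, 0,0,-6,0,0,0,0.4, 0,0,-6,0,0,0,0.4, 0,0,0,0,0,0,0.4]' 20
python3 -c "
from h import *
goal(515,-260,240,-84.7)"
```

```text
time_s: 35.55
ee_pos: [0.5022, -0.332, 0.2886]
eef_rot: [-3.132, -0.002, -1.905]
force: [-0.6, -0.8, -2.1]
grip_width: 0.0518
shift [-7.23  1.19  4.83] n 1.4 | rot [-0.009 -0.004 -0.427] n 2.3 | shift after rot [-7.05 -1.94  4.86]
```

```bash
python3 -m inch '[-3.6,0.6,2.1,0,0,0,0.4, -3.6,0.6,2.1,0,0,0,0.4, 0,0,0,0,0,-0.142,0.4, 0,0,0,0,0,-0.142,0.4, 0,0,0,0,0,-0.142,0.4, 0,0,0,0,0,0,0.4, 0,0,0,0,0,0,0.4]'; python3 hook.py -.3 -.2 pics/w12.png; python3 -c "
from h import *
goal(515,-260,192,-84.7)"
```

```text
time_s: 36.42
ee_pos: [0.5134, -0.2593, 0.241]
eef_rot: [-3.141, 0.0, -1.482]
force: [0.2, -0.3, -2.3]
grip_width: 0.052
peg n 2280
xmin 0.5762 dir 5.3 y at 590 -253.9 y at 650 -248.4 ztop tip 0.2525
tab tool x [-29.8  29.7] y [-9.5 -0.1] z [-79.8]
[ 0.5135 -0.2594  0.2412]
shift [ 0.08 -0.14  4.92] n 0.8 | rot [-0.001  0.    -0.003] n 0.0 | shift after rot [ 0.08 -0.14  4.92]
```

```bash
python3 -m inch '[0.15,0,4.9,0,0,0,0.4, 0,0,0,0,0,0,0.4, 0,-1.5,0,0,0,0,0.4, 0,-1.5,0,0,0,0,0.4, 0,-1.5,0,0,0,0,0.4, 0,-1.5,0,0,0,0,0.4, 0,-1,0.1,0,0,0,0.4, 0,-1,0.16,0,0,0,0.4, 0,0,0,0,0,0,0.4]'
python3 - <<'E'
from h import *
p,P,W=cam('wrist');a=p[180:400,190:450]
cv2.imwrite('pics/w13.png',cv2.resize(a[...,::-1],None,fx=1.5,fy=1.5))
goal(621,-251,186,-84.7)
E
```

```text
time_s: 37.6
ee_pos: [0.5939, -0.2535, 0.1901]
eef_rot: [-3.14, -0.0, -1.479]
force: [-0.8, -0.2, -1.7]
grip_width: 0.052
shift [-0.   -2.76  0.42] n 0.4 | rot [-0.001 -0.    -0.001] n 0.0 | shift after rot [ 0.   -2.76  0.42]
```

View pics/w13.png

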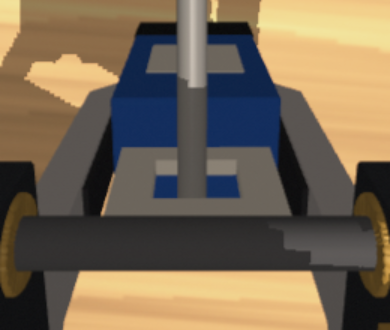

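The peg is in the blue pack's hole, just right of its middle at about (192,180). I'll advance, lower and let go.

```bash
python3 -m inch '[0,-1,0.16,0,0,0,0.4, 0,-1,0.16,0,0,0,0.4, 0,-0.8,0.12,0,0,0,0.4, 0,0,0.3,0,0,0,0.4, 0,0,0.3,0,0,0,0.4, 0,0,0,0,0,0,0.4, 0,0,0,0,0,0,0.65, 0,0,0,0,0,0,0.7, 0,0,0,0,0,0,0.7, 0,0,0,0,0,0,0.7, 0,0,-2,0,0,0,0.7, 0,0,-4,0,0,0,0.7, 0,0,-5,0,0,0,0.7, 0,0,-5,0,0,0,0.7, 0,5,0,0,0,0,0.7, 0,5,0,0,0,0,0.7, 0,5,0,0,0,0,0.7, 0,0,0,0,0,0,0.7]'
python3 - <<'E'
from h import *
b,P2,W=cam('scene');t,P,W=cam('top')
cv2.imwrite('pics/s14.png',np.hstack([cv2.resize(b[90:310,150:570],None,fx=1.4,fy=1.4),cv2.resize(t[30:250,40:200],None,fx=1.4,fy=1.4)])[...,::-1])
for n,y in(('yel',-.086),('blu',-.249)):
    for Q in(P,P2):
        m=(Q[...,2]>.19)&(Q[...,2]<.223)&(Q[...,0]>.57)&(Q[...,0]<.645)&(abs(Q[...,1]-y)<.035);print(n,'box',rect(Q,m))
for c in('top',):
    for s,m in blobs(P,.03,.12,(.3,.8,-.5,.15),60): print(s[:4],t[m].mean(0).round(),rect(P,m))
print(ctrl.get_obs()['force'])
E
```

```text
time_s: 39.9
ee_pos: [0.4698, -0.2651, 0.3406]
eef_rot: [-3.139, -0.001, -1.481]
force: [0.6, 0.5, -0.2]
grip_width: 0.0658
yel box {'n': 238, 'c': array([623.3, -85.4]), 'size': array([38.4, 52.5]), 'ang': 3.4, 'zmed': 217.3, 'zmax': 221.2}
yel box {'n': 246, 'c': array([624. , -87.8]), 'size': array([39. , 53.6]), 'ang': 3.8, 'zmed': 216.0, 'zmax': 221.1}
blu box {'n': 271, 'c': array([ 620.9, -248.4]), 'size': array([39.5, 52.9]), 'ang': 5.6, 'zmed': 217.3, 'zmax': 222.2}
blu box {'n': 257, 'c': array([ 620.6, -251. ]), 'size': array([39.6, 52. ]), 'ang': 5.3, 'zmed': 216.1, 'zmax': 221.0}
[240 118  29  41] [52. 74. 93.] {'n': 493, 'c': array([748.3, 104.4]), 'size': array([ 74.2, 103.8]), 'ang': 85.3, 'zmed': 72.1, 'zmax': 92.5}
[457 169  18  12] [189. 180. 172.] {'n': 95, 'c': array([ 624. , -480.1]), 'size': array([50.9, 18.3]), 'ang': 57.8, 'zmed': 110.2, 'zmax': 114.5}
[-0.01594559 -0.56743831 -0.03539295]
```

View pics/s14.png

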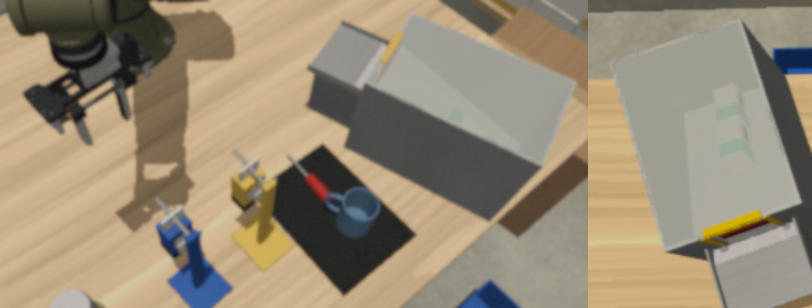

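```bash
python3 -c "
from station import ctrl
print(ctrl.hand_in())"
```

```text
the job is handed in; nothing more can be done
None
```

I handed the job in at about 40 s on the robot's clock; no verdict came back.

- **Cartons:** Only two were present. I set each on the tray and pushed it through the flap with the closed fingers tilted 45°. The last top picture shows both through the clear roof, nose to tail on the slide, with the flap looking shut. I judged the flap and the cartons' depth in the box by eye and did not measure them.
- **Packs:** The yellow pack hangs on the yellow hook and the blue pack on the blue hook. Each hangs level in both cameras, with its box top about 217 mm up. That puts the hole at about 235 mm, roughly 40 mm out from the post, and within a few mm of the peg sideways.
- **Bystanders and robot:** The mug reads where it stood at the start to under 1 mm. The screwdriver looks unmoved. The paint can was partly hidden by the arm in the last top view, so I have no full reading of it, but the arm never went near it. The gripper was clear of everything, with about 0.6 N on the wrist.
- **Disagreements:** The top and scene cameras differ by 2–3 mm sideways, which is within the calibration and the fit. Two calls early on were refused because I miscounted the rows. A first tilt to 60° brought the wrist close to a joint limit, so I used 45° instead.

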